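Index and pin the swivel collar of a desk lamp mount

TASK

Lock the swivel of the desk lamp's mount so that the lamp can go back on: take the steel lock pin out of the wooden stand, put it in the hole of the mount's collar and turn the collar, feeling gently with the pin, until its hole comes over one of the hidden index holes underneath, then push the pin fully home, its knob down on the collar, and let go. Never push or lever the pin against the mount with more than a couple of kilos, and leave the stamp, the bodkin and everything else on the desk where it is.

Things in the scene. Friction and masses are not known exactly. Their poses are not given: they have to be found in the camera images.
- pin: steel lock pin standing in one of the stand's three holes, 0.07 to 0.12 kg: a straight round knob 18 mm in diameter and 36 mm tall on a round shank 10 mm in diameter and 24 mm long (last 2 mm tapered to 7.6 mm). Origin at the lower tip of the shank, z up along the pin; the knob reaches from 24 to 60 mm above the origin, its flat underside is the shoulder
- holder: wooden stand fixed to the desk, 60 x 190 x 30 mm; origin under its centre, x across it, y along its row of three holes, 12 mm wide, 26 mm deep, at y = -60, 0, +60 mm (pin, stamp and bodkin in any order). The pin hangs in its hole by its shoulder, so its knob stands 30 to 66 mm above the desk
- mount: round grey lamp mount fixed to the desk, 130 mm in diameter, with a rim 11.5 mm wide and 32.5 mm high around the collar; origin under its centre, z up. Its yaw says nothing about where the index holes are
- seat (a point): point on the mount's axis at the top face of the fixed steel index plate, 22 mm above the desk, hidden under the collar. The plate has six round holes 13 mm in diameter and 14 mm deep, every 60 degrees on a circle of 36 mm radius about this point, at an unknown angle that cannot be seen or read. Only in one of these can the pin pass to its full depth
- collar: aluminium swivel collar, a flat disc 104 mm in diameter, 11.5 mm thick, inside the mount's rim; it turns freely about the vertical axis (friction 0.05 N m, about 1.4 N at its hole; over 130 degrees free each way). Origin on the axis at its underside, 22.5 mm above the desk; top 34 mm above the desk; x points from the axis to its one hole
- collar_hole (a point): centre, at the collar's top face, of its one through-hole, 12 mm in diameter, 36 mm from the axis. At the start the nearest index holes are 15 to 45 degrees away, one each way, so a pin put in lands on the plate with its shoulder 12 mm above the collar. Over an index hole it drops in until its shoulder sits on the collar, tip 10 mm above the desk
- mug: white ceramic mug, 80 mm across and 90 mm tall, not to be disturbed; origin under its centre
- stapler: stapler lying flat, 50 x 150 x 47 mm, not to be disturbed; origin under its centre
- calculator: pocket calculator lying flat, 140 x 85 x 17 mm, not to be disturbed; origin under its centre
- notes: block of note paper, 75 x 75 x 32 mm, not to be disturbed; origin under its centre
- eraser: small eraser lying between the stand and the mount, 50 x 20 x 13 mm, not to be disturbed; origin under its centre
- ink: small amber glass jar with a cap, 44 mm across, 60 mm tall, not to be disturbed; origin under its centre
- stamp: hand stamp standing in one hole of the stand: brass shank, dark mushroom-shaped wooden handle, 30 mm across at its foot, 62 mm long over all; leave it in the stand; origin at its lower tip, z up along it
- bodkin: bodkin standing in one hole of the stand: steel shank, pear-shaped light wooden handle 20 mm across, 64 mm long over all; leave it in the stand; origin at its lower tip, z up along it

How it is judged:
On the way, in this order (a step that is already met when the one before it is completed fails the run):
1. the pin is lifted clear of the stand (height (world z) of pin above 0.035 m), for 0.1 s.
2. the pin's tip is in the collar's hole, at least 4 mm below the collar's top (horizontal distance between pin and collar_hole below 0.004 m and z of pin in the frame of collar below 0.0075 m).
At the end, for the whole second after the job is handed in: The pin stands upright (within 0.08 rad) in the collar's hole (axis within 3 mm of the hole's centre) and passes through it into an index hole: its tip at least 10.5 mm below the collar's underside, that is its knob within 2 mm of the collar's top; pin and collar at rest and released (z of pin in the frame of collar below -0.0105 m and horizontal distance between pin and collar_hole below 0.003 m and angle between pin's own z axis and vertical below 0.08 rad and linear speed of pin below 0.01 m/s and angular speed of collar below 0.05 rad/s); the robot touches nothing.
It fails at once if the pin is pressed or levered against the mount, its index plate or its collar with more than 30 N (contact force between pin and mount above 30 N).
It fails at once if the stamp or the bodkin is moved by more than 15 mm (distance of any of stamp, bodkin from where it was at the start of the episode above 0.015 m).
It fails at once if something else on the desk (mug, stapler, calculator, notes, eraser, ink jar) is moved by more than 20 mm (distance of any of mug, stapler, calculator, notes, eraser, ink from where it was at the start of the episode above 0.02 m).
It also fails if it takes over 51 s, if anything falls off the work surface, if the arm or the gripper's body presses on something with over 40 N, if the wrist force passes 120 N, or if a joint passes its speed limit or range.

ROBOT

A 6-joint arm with a two-finger parallel gripper is mounted at the origin on the work surface. World frame = base frame: x ahead of the robot, y to its left, z up, the work surface at z = 0. Lengths are in m, angles in rad, forces in N, time in s.
With the tool pointing down it reaches from about 0.375 to 0.9 m from the base axis. Payload 3.1 kg.
Tool frame: the origin (TCP) lies at the very end of the fingers, on their centre line; the grasp point (between the pads) lies 19 mm behind it; z points along the fingers, y is the direction in which the jaws open and shut (so a half turn about z gives the same grasp; the last joint's range is limited). The gripper opens to 85 mm and grips with 20 to 120 N. Pads are 22 mm wide; open, the fingers measure 114 mm over their backs; the gripper's body (76 mm by 85 mm) begins 54 mm behind the grasp point. The pads swing forward as they close: fully open they stand 13 mm farther back than shut.
Start: joints at [-1.421, 0.527, 1.433, -0, 1.181, -0.178], TCP at [0.201, -0.592, 0.196] pointing down, gripper open.
Joint ranges: [-3.08, 3.08], [-0.75, 2.2], [0.22, 2.44], [-1.43, 4.57], [0, 2.65], [-2.85, 2.85]. Speed limits (rad/s): [2.79, 2.79, 3.14, 3.14, 3.14, 3.14].

INTERFACE

Orientations are given as a unit quaternion [x, y, z, w].
In Python, from station import * gives the robot as it stands.
- The arm moves only by the tool jog_arm, never from a script. Its argument "motion" is a list of rows, each a list of 5 numbers: the shift along the world's x, y, z in cm, then the turn about the world's z in degrees, then the closure in counts, from 0 (fully open) to 255 (shut). In form: [[tx, ty, tz, yaw, jaw], ...]. A call has 1 to 10 rows; each row shifts and turns the pose as measured when the row begins; what a row does not reach is not made up. A row lasts 1/12 s, in which the tool goes at most 41.7 mm and 7.16 degrees, less where a joint would pass 70% of its speed; a pose out of reach is approached as far as the arm can. A call with a gripper value outside its range is refused whole. The fingers move at their own pace and stop on an object; "squeeze" is the grip in N (left out, the last holds). Time passes only in rows, so rows that do not move let the fingers close. It gives the time, the measured TCP pose, the force and the opening at its end, in the units of the state.
- sense(): the state, without advancing time (a new reading comes with each control period).
- snapshot(name): name is "scene" or "top" or "wrist"; returns a dict with "img" (480x640x3 uint8, red, green, blue), "depth" (480x640 float32, m along the optical axis (not along the pixel's ray), 0 where there is no reading), "intrinsics" (3x3 intrinsics, pixels), "eye" and "attitude" of the camera in the world. Camera axes: x right, y down, z forward; pixel columns grow to the right and rows downward; lengths in m; the calibration is good to about 2 mm. A picture is of the moment at which its call begins.
- sign_off(): hands the job in, once; it reports no verdict.
The state is a dict: "t": time; "q": joint angles; "qd": joint speeds; "tau": joint torques, N m; "tcp_pos": TCP position; "tool_rot": TCP orientation; "force": force on the tool from outside, world axes, zero at the start; "ft_torque": the same for the moment, N m; "finger_gap": opening from 0.0 (shut) to 1.0 (fully open).
Only numpy, scipy, OpenCV 4.12 (cv2) and the standard library are available. Lean on these libraries where they do the work, as an engineer would, in place of code of your own. Each camera call takes 0.05 s, during which the arm holds its last target.

## Working session

There is one attempt and no reset: what is moved stays moved. The work goes in short steps, Python scripts to look and compute and a tool call to move; the robot and the scene stay as the last step left them, time stands still between calls to the robot, and variables do not carry over. Pictures are saved under pics/ and viewed, and the job is handed in when it is done.

Besides the shell and the picture viewer there is one more tool, called after "Call:" in YAML: its name, and indented under it one key for each argument. jog_arm: Moves the arm, as the interface text tells. Its arguments: {"type":"object","properties":{"motion":{"type":"array","items":{"type":"array","items":{"type":"number"}}},"squeeze":{"type":"number"}},"required":["motion"]}

```bash
mkdir -p pics; ls
cat > h.py <<'E'
from station import *
import numpy as np, cv2
def take(n,fn):
    s=snapshot(n); cv2.imwrite('pics/'+fn+'.png',s['img'][:,:,::-1]); np.savez('pics/'+fn+'.npz',**{k:np.array(v) for k,v in s.items()}); return s
E
python3 - <<'E'
from h import *
for n in ['scene','top','wrist']:
    s=take(n,n+'0'); print(n,s['intrinsics'],s['eye'],s['attitude'])
print(sense())
E
```

```text
pics
scene [[471.77003186   0.         314.95502637]
 [  0.         471.77003186 240.52488003]
 [  0.           0.           1.        ]] [1.10974307 0.65107942 0.88429069] [ 0.2756208   0.88528293 -0.35431247 -0.12153181]
top [[488.30823399   0.         312.59811023]
 [  0.         488.30823399 230.16723347]
 [  0.           0.           1.        ]] [ 0.47207975 -0.00578387  1.38122245] [ 0.71327864 -0.69804274  0.0435838  -0.04550136]
wrist [[375.22059413   0.         324.64612301]
 [  0.         375.22059413 236.17647094]
 [  0.           0.           1.        ]] [ 0.27996977 -0.56449801  0.37286102] [ 0.80249556 -0.57457973 -0.09443505  0.13015769]
{'t': 0.15, 'q': array([-1.42147398e+00,  5.28242731e-01,  1.43361481e+00, -2.74089619e-05,
        1.18137668e+00, -1.78531781e-01]), 'qd': array([ 0.00013534, -0.00417505, -0.00331784, -0.00154549, -0.00036196,
       -0.00026827]), 'tau': array([ 4.02943788e-04, -4.42744517e+01, -1.78275901e+01, -2.79029246e-04,
        5.59639899e-03, -6.99500021e-06]), 'tcp_pos': array([ 0.20116744, -0.59110342,  0.19476236]), 'tool_rot': array([ 9.86592837e-01,  1.63198961e-01, -6.85889954e-07, -8.20882397e-04]), 'force': array([-0.01450545, -0.42475516, -0.16702657]), 'ft_torque': array([-0.02170133,  0.03894164, -0.02936209]), 'finger_gap': 1.0004701616015523}
```

View pics/top0.png

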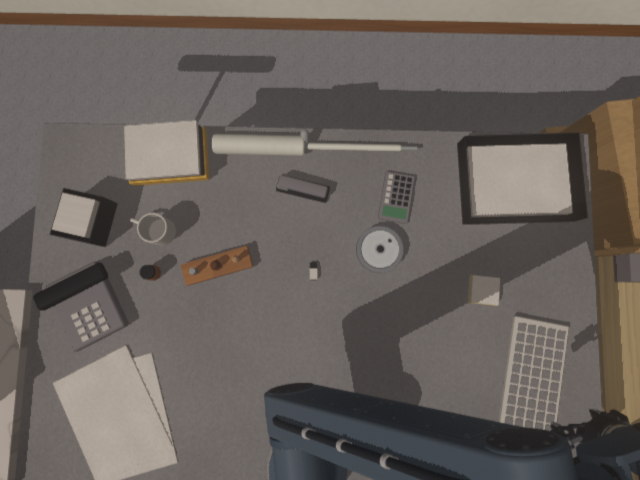

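View pics/scene0.png

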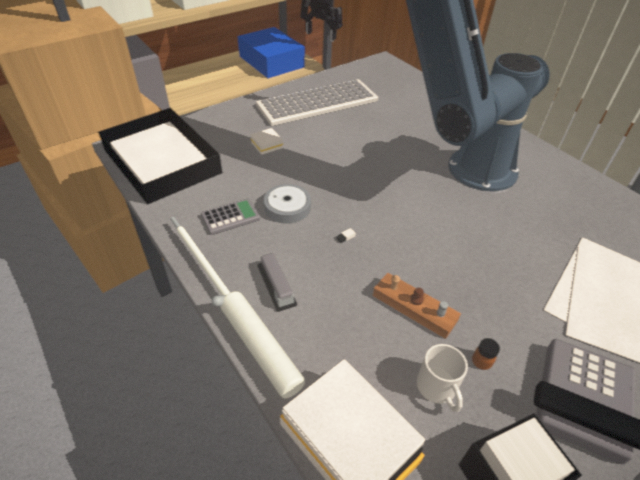

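View pics/wrist0.png

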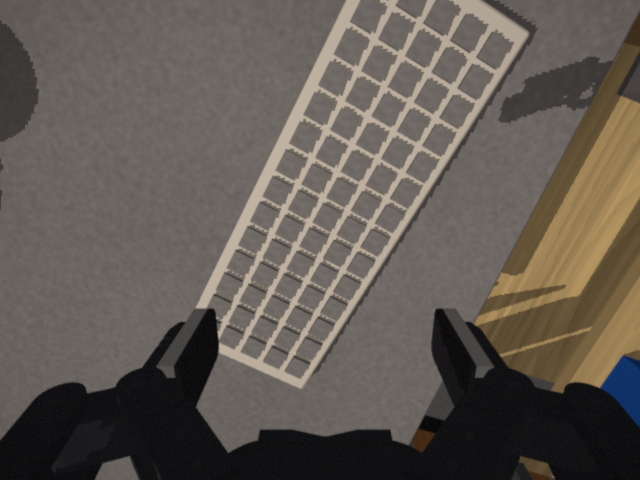

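The top view shows the stand at about (217,265). Its grey pin is at the left end near (194,270), the stamp in the middle and the bodkin on the right. The mount is at (381,249). I'll zoom in on these.

```bash
python3 - <<'E'
import cv2,numpy as np
i=cv2.imread('pics/top0.png')
a=cv2.resize(i[220:300,170:270],None,fx=4,fy=4,interpolation=cv2.INTER_CUBIC)
b=cv2.resize(i[209:289,331:431],None,fx=4,fy=4,interpolation=cv2.INTER_CUBIC)
cv2.imwrite('pics/z0.png',np.hstack([a,b]))
E
cat >> h.py <<'E'
from scipy.spatial.transform import Rotation as R
def ray(s,u,v,z):
    K=s['intrinsics']; d=R.from_quat(s['attitude']).apply([(u-K[0,2])/K[0,0],(v-K[1,2])/K[1,1],1.])
    return s['eye']+d*(z-s['eye'][2])/d[2]
def proj(s,p):
    K=s['intrinsics']; c=R.from_quat(s['attitude']).inv().apply(np.array(p)-s['eye']); return K[0,0]*c[0]/c[2]+K[0,2],K[1,1]*c[1]/c[2]+K[1,2]
E
python3 - <<'E'
from h import *
s=dict(np.load('pics/top0.npz'))
print('pin',ray(s,194,270,.066),'mount',ray(s,380.5,249,.034),ray(s,390,240,.034))
print('stamp',ray(s,215,265,.07),'bod',ray(s,238,258,.07),'ink',ray(s,149,271,.06), 'eraser',ray(s,314,271,.013),'mug',ray(s,152,228,.09))
E
```

```text
pin [0.52396445 0.31599139 0.066     ] mount [ 0.59430429 -0.18924449  0.034     ] [ 0.61991325 -0.21547538  0.034     ]
stamp [0.53839783 0.25935938 0.07      ] bod [0.55851453 0.19841604 0.07      ] ink [0.51888298 0.43882916 0.06      ] eraser [ 0.53052031 -0.00658965  0.013     ] mug [0.63229711 0.42803021 0.09      ]
```

View pics/z0.png

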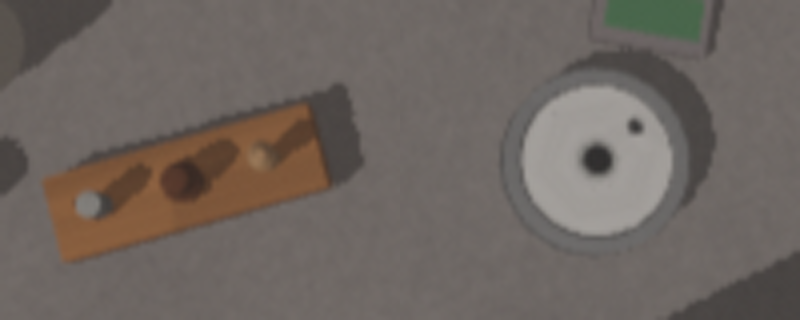

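Call:
jog_arm:
  motion:
    - [3.5,0.5,0.5,7,0]
    - [3.5,2,0.5,7,0]
    - [3.5,2,0.5,7,0]
    - [3.5,2,0,7,0]
    - [3.5,2,0,7,0]
    - [3.5,2,0,7,0]
    - [3,2.5,0,7,0]
    - [3,2.5,0,7,0]
    - [3,2.5,0,7,0]
    - [3,2.5,0,7,0]

```text
t: 0.98
tcp_pos: [0.5346, -0.3823, 0.2061]
tool_rot: [0.706, 0.708, -0.002, -0.001]
force: [0.2, -0.8, -0.7]
finger_gap: 1.001
```

Call:
jog_arm:
  motion:
    - [1.5,3,0,7,0]
    - [1,3,0,7,0]
    - [1,3,0,3,0]
    - [0,2,0,0,0]
    - [0,0,0,0,0]
    - [0,0,0,0,0]

```text
t: 1.48
tcp_pos: [0.5774, -0.2581, 0.2031]
tool_rot: [0.584, 0.812, -0.001, -0.002]
force: [0.7, -0.7, 0.2]
finger_gap: 0.996
```

Run:
```python
from h import *
s=take('wrist','w1'); t=sense(); print(t['t'],t['tcp_pos'],t['tool_rot'],t['force'])
for p in [[.594,-.189,.034],[.62,-.2135,.034]]: print(proj(s,p))
```

```text
1.5333 [ 0.57714758 -0.2581243   0.20300553] [ 5.84562031e-01  8.11346574e-01 -3.61548917e-04 -1.95922507e-03] [-0.24480837 -0.14322272 -0.40395528]
(np.float64(365.6030432359287), np.float64(136.07535554856776))
(np.float64(382.735406425905), np.float64(171.33666714097097))
```

View pics/w1.png

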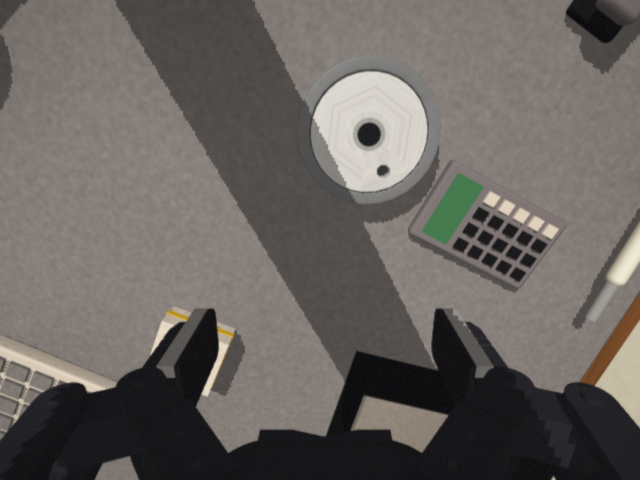

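The wrist view shows the collar's central bore at about (369,134) and its pin hole at (383,171). The calculator is to the right. I'll fit both more finely.

```bash
cat >> h.py <<'E'
def blob(g,u,v,r,thr):
    u=int(u);v=int(v);w=g[v-r:v+r+1,u-r:u+r+1].astype(float); m=np.clip(thr-w,0,None); yy,xx=np.mgrid[-r:r+1,-r:r+1]
    lab=cv2.connectedComponents((m>0).astype(np.uint8))[1]; k=lab[r,r]; m=m*(lab==k); return u+(m*xx).sum()/m.sum(), v+(m*yy).sum()/m.sum(), (m>0).sum()
E
python3 - <<'E'
from h import *
s=dict(np.load('pics/w1.npz')); g=cv2.cvtColor(s['img'],cv2.COLOR_RGB2GRAY)
c=blob(g,369,134,18,80); h=blob(g,383,171,10,130); print(c,h)
C=ray(s,c[0],c[1],.034);H=ray(s,h[0],h[1],.034);print(C,H,np.linalg.norm(H-C))
# disc/mount outline
s2=dict(np.load('pics/top0.npz'));g2=cv2.cvtColor(s2['img'],cv2.COLOR_RGB2GRAY)
c2=blob(g2,380,248,8,110);h2=blob(g2,390,241,4,150);print(c2,h2);C2=ray(s2,*c2[:2],.034);H2=ray(s2,*h2[:2],.034);print(C2,H2,np.linalg.norm(H2-C2))
b=(g2>150).astype(np.uint8);n,l,st,ce=cv2.connectedComponentsWithStats(b[200:300,330:430]);k=l[240-200+5,380-330-10];print(st[k],ce[k]+[330,200]);
ct=cv2.findContours((l==k).astype(np.uint8),0,1)[0][0];e=cv2.fitEllipse(ct);print(e[0][0]+330,e[0][1]+200,ray(s2,e[0][0]+330,e[0][1]+200,.034),e[1])
E
```

```text
(np.float64(368.692274258394), np.float64(133.95854612626317), np.int64(412)) (np.float64(382.18797489263295), np.float64(169.95077634621737), np.int64(102))
[ 0.59597819 -0.1864051   0.034     ] [ 0.61905919 -0.212473    0.034     ] 0.03481764208058976
(np.float64(379.96674364896074), np.float64(248.45727482678984), np.int64(50)) (np.float64(389.3942731277533), np.float64(240.15198237885463), np.int64(26))
[ 0.59577928 -0.18776307  0.034     ] [ 0.61945323 -0.21379704  0.034     ] 0.035188406375442946
[ 32  31  37  36 888] [379.36486486 248.88513514]
379.700496673584 248.59273529052734 [ 0.59538728 -0.18702822  0.034     ] (34.87766647338867, 35.47208023071289)
```

Call:
jog_arm:
  motion:
    - [-0.5,4,0,0,0]
    - [-0.5,4,0,0,0]
    - [-0.5,4,0,0,0]
    - [-0.5,4,0,0,0]
    - [-0.5,4,0,0,0]
    - [-0.5,4,0,0,0]
    - [-0.5,4,0,0,0]
    - [-0.5,4,0,0,0]
    - [-0.5,4,0,0,0]
    - [-0.5,4,0,0,0]

```text
t: 2.37
tcp_pos: [0.5301, 0.1284, 0.2029]
tool_rot: [0.6, 0.8, -0.002, 0.006]
force: [0.6, -0.5, -0.1]
finger_gap: 1.001
```

Call:
jog_arm:
  motion:
    - [0,4,0,0,0]
    - [0,4,0,0,0]
    - [0,3,0,0,0]
    - [0,1,0,0,0]
    - [0,0,0,0,0]
    - [0,0,0,0,0]

```text
t: 2.87
tcp_pos: [0.5336, 0.2534, 0.2032]
tool_rot: [0.602, 0.799, -0.001, 0.008]
force: [-1.1, -0.5, 0.1]
finger_gap: 0.999
```

Run:
```python
from h import *
s=take('wrist','w2'); t=sense(); print(t['t'],t['tcp_pos'],t['tool_rot'],t['force'])
s2=dict(np.load('pics/top0.npz'));p=ray(s2,192.3,271.3,.066);print(p,proj(s,p))
```

```text
2.9167 [0.5336686  0.25289653 0.20320456] [ 0.60194605  0.79850124 -0.00085142  0.00748271] [ 0.58934446  0.27637405 -0.35459248]
[0.52038354 0.32037805 0.066     ] (np.float64(328.70940628586675), np.float64(126.26128280387991))
```

View pics/w2.png

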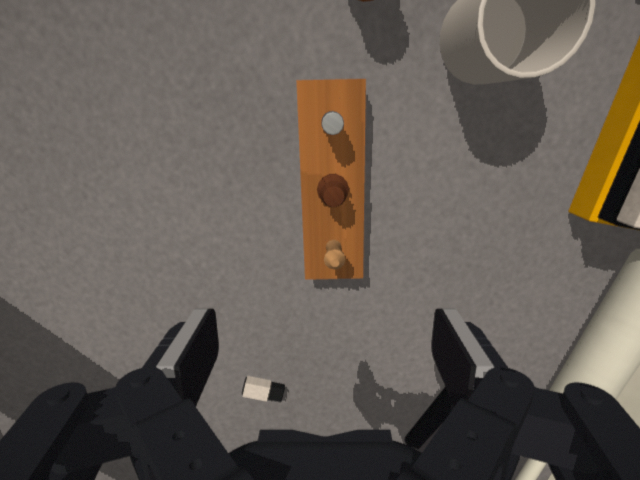

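The pin's grey top is at (333,122), with the stamp at (333,190) and the bodkin at (335,255). The stand runs almost vertically in the picture.

Run:
```python
from h import *
s=dict(np.load('pics/w2.npz'));im=s['img'].astype(int)
w=im[105:142,315:352]; sat=w.max(2)-w.min(2); m=(sat<25)&(w.sum(2)>330)
n,l,st,ce=cv2.connectedComponentsWithStats(m.astype(np.uint8)); print(st,ce+[315,105])
k=1+np.argmax(st[1:,4]); u,v=ce[k]+[315,105]
P=ray(s,u,v,.066);print('pin',P)
hsv=cv2.cvtColor(s['img'],cv2.COLOR_RGB2HSV);ms=((hsv[...,0]<16)&(hsv[...,1]>110)&(hsv[...,2]>90)).astype(np.uint8);ms[300:]=0;ms[:,:290]=0;ms[:,380:]=0
ct=max(cv2.findContours(ms,0,1)[0],key=cv2.contourArea);print(cv2.minAreaRect(ct))
a=ray(s,332,80,.03);b=ray(s,334.5,279,.03);print(a,b,np.degrees(np.arctan2(*(a-b)[1::-1])))
t=sense();Rm=R.from_quat(t['tool_rot']).as_matrix();print('toolx',np.degrees(np.arctan2(Rm[1,0],Rm[0,0])),Rm[:,2],'delta',P-t['tcp_pos'])
```

```text
[[   0    0   37   37 1004]
 [   7    7   21   22  365]] [[333.3247012  123.19621514]
 [332.10684932 122.46027397]]
pin [0.52218501 0.32394491 0.066     ]
((332.7459716796875, 178.82395935058594), (199.4939422607422, 69.02762603759766), 88.69805145263672)
[0.5135191  0.35642097 0.03      ] [0.56956015 0.17520267 0.03      ] 107.18402012077163
toolx 105.97590512472033 [ 0.0109249  -0.01036809 -0.99988657] delta [-0.01148359  0.07104838 -0.13720456]
```

Call:
jog_arm:
  motion:
    - [-0.6,3.5,0,1,0]
    - [-0.55,3.5,-1,0,0]
    - [0,0,-3,0,0]
    - [0,0,-3,0,0]
    - [0,0,-1,0,0]
    - [0,0,0,0,0]
    - [0,0,0,0,0]

```text
t: 3.5
tcp_pos: [0.53, 0.31, 0.1234]
tool_rot: [0.603, 0.798, -0.0, 0.011]
force: [-0.3, 0.6, 0.4]
finger_gap: 1.004
```

Call:
jog_arm:
  motion:
    - [-0.8,1.35,0,1,0]
    - [0,0,0,0,0]
    - [0,0,-2,0,0]
    - [0,0,-1,0,0]
    - [0,0,0,0,0]

```text
t: 3.92
tcp_pos: [0.5272, 0.3233, 0.1]
tool_rot: [0.597, 0.802, 0.005, 0.014]
force: [-0.4, -0.3, -0.9]
finger_gap: 0.999
```

Call:
jog_arm:
  motion:
    - [-0.5,0,0,0,0]
    - [0,0,0,0,0]
    - [-0.2,0,-1,0,0]
    - [0,0,-1,0,0]
    - [0,0,0,0,0]

```text
t: 4.33
tcp_pos: [0.5215, 0.3243, 0.0823]
tool_rot: [0.597, 0.802, 0.008, 0.016]
force: [-0.2, -0.7, -0.5]
finger_gap: 0.999
```

Run:
```python
from h import *
s=take('wrist','w3'); t=sense(); print(t['t'],t['tcp_pos'],t['tool_rot'],t['q']);Rm=R.from_quat(t['tool_rot']).as_matrix();print(Rm)
print(proj(s,[.522,.3235,.066]))
```

```text
4.3833 [0.5216501  0.32441041 0.08287203] [0.59696255 0.8020668  0.00785255 0.01621415] [ 0.38542839  0.64542633  1.57899968 -0.0252459   0.88706541  0.1099465 ]
[[-0.28674563  0.95735304  0.03538503]
 [ 0.95786233  0.2871481  -0.00676194]
 [-0.01663431  0.03195503 -0.99935088]]
(np.float64(321.6426455011953), np.float64(265.4418969327963))
```

View pics/w3.png

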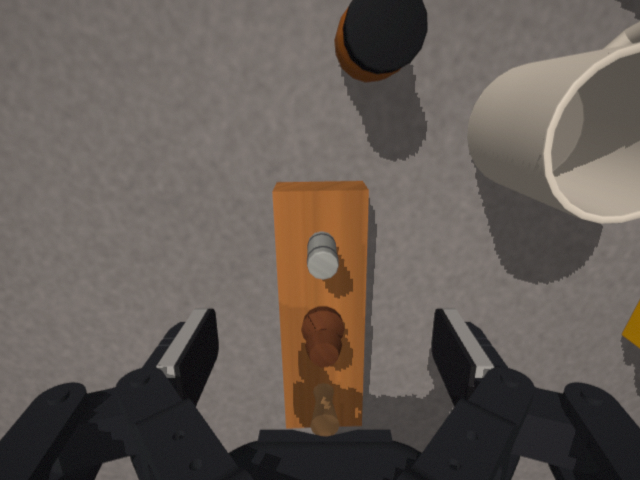

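The pin's top is at (323,265), where the projection puts it, and it sits midway between the pads. I'll go down now.

Call:
jog_arm:
  motion:
    - [0,0,-1.2,0,0]
    - [0,0,-1.2,0,0]
    - [0,0,-1,0,0]
    - [0,0,-0.7,0,0]
    - [0,0,0,0,0]
    - [0,0,0,0,0]

```text
t: 4.88
tcp_pos: [0.5219, 0.3243, 0.0372]
tool_rot: [0.597, 0.802, 0.008, 0.016]
force: [-0.6, 0.7, 0.6]
finger_gap: 1.002
```

Call:
jog_arm:
  motion:
    - [0,-0.05,-0.1,0,120]
    - [0,0,0,0,180]
    - [0,0,0,0,200]
    - [0,0,0,0,230]
    - [0,0,0,0,255]
    - [0,0,0,0,255]
    - [0,0,0,0,255]
    - [0,0,0,0,255]
  squeeze: 30

```text
t: 5.55
tcp_pos: [0.5235, 0.3245, 0.0381]
tool_rot: [0.597, 0.802, 0.01, 0.017]
force: [0.3, 0.9, -0.3]
finger_gap: 0.004
```

The opening reads shut, so I need to look.

```bash
python3 - <<'E'
from h import *
s=take('wrist','w4');take('scene','s4');take('top','t4'); t=sense(); print(t)
E
python3 - <<'E'
import cv2,numpy as np
a=cv2.imread('pics/s4.png')[220:380,330:530];b=cv2.imread('pics/t4.png')[220:300,170:270]
cv2.imwrite('pics/z4.png',np.hstack([cv2.resize(a,(400,320)),cv2.resize(b,(400,320))]))
E
```

```text
{'t': 5.7, 'q': array([ 0.3843148 ,  0.71234591,  1.60148817, -0.02750683,  0.79408526,
        0.11232077]), 'qd': array([-0.00120087,  0.00225946,  0.00085001, -0.00011242,  0.00033823,
       -0.00014261]), 'tau': array([ 7.09412743e-04, -4.62453568e+01, -1.19527495e+01, -5.07203664e-02,
       -1.18971295e-01, -1.70992206e-05]), 'tcp_pos': array([0.52340399, 0.32437581, 0.03794977]), 'tool_rot': array([0.59702156, 0.80198657, 0.00936324, 0.01717906]), 'force': array([ 0.26688688,  1.03326985, -0.36498129]), 'ft_torque': array([ 0.06661256, -0.05334647, -0.03976774]), 'finger_gap': 0.0029498475937218428}
```

View pics/w4.png

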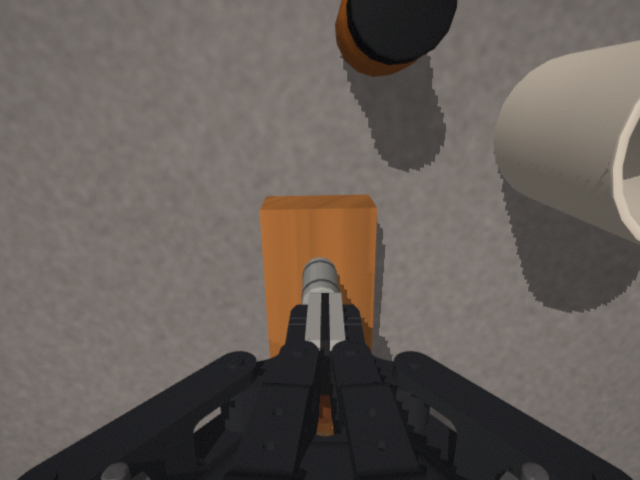

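View pics/z4.png

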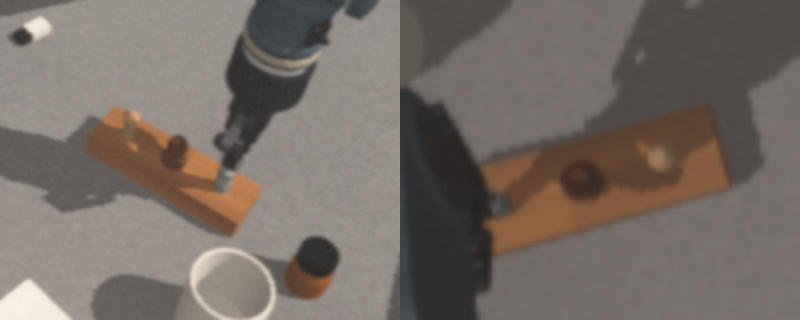

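Run:
```python
from h import *
s=dict(np.load('pics/w4.npz'))
K=s['intrinsics'];A=R.from_quat(s['attitude']);t=[0.5234,0.3244,.038]
print('tcp px',proj(s,t), 'eye',s['eye'],'fwd',A.apply([0,0,1]))
for u,v in [(320,262),(320,268),(320,275),(320,285),(320,292),(313,300),(333,300),(313,320),(333,330),(313,340),(290,230),(300,250)]:
    d=s['depth'][v,u]; print(u,v,d,s['eye']+A.apply([(u-K[0,2])/K[0,0]*d,(v-K[1,2])/K[1,1]*d,d]))
s=dict(np.load('pics/w3.npz'));K=s['intrinsics'];A=R.from_quat(s['attitude'])
print(s['eye'],s['attitude'])
for u,v in [(323,240),(323,250),(323,258),(323,265),(323,272),(290,230)]:
    d=s['depth'][v,u]; print(u,v,d,s['eye']+A.apply([(u-K[0,2])/K[0,0]*d,(v-K[1,2])/K[1,1]*d,d]))
```

```text
tcp px (np.float64(321.57020465562385), np.float64(276.5145167125688)) eye [0.49451066 0.40422282 0.21484071] fwd [ 0.12811247 -0.30946823 -0.94224021]
320 262 0.19186191 [0.52023856 0.33219497 0.03837243]
320 268 0.18520185 [0.52011302 0.33201035 0.04548432]
320 275 0.17742676 [0.51989606 0.33204107 0.05369644]
320 285 0.16869338 [0.51981175 0.33151807 0.06312549]
320 292 0.16637702 [0.52026878 0.32970239 0.06624232]
313 300 0.14774095 [0.51556147 0.33440307 0.08383688]
333 300 0.14783013 [0.52311732 0.33662134 0.084041  ]
313 320 0.1326529 [0.5152442  0.3351231  0.09957021]
333 330 0.12805529 [0.52194423 0.336382   0.10494716]
313 340 0.12166091 [0.51520686 0.33496976 0.1112813 ]
290 230 0.19448216 [0.50140582 0.34178769 0.02988032]
300 250 0.19831426 [0.50934088 0.33249031 0.02994583]
[0.49313647 0.40436131 0.25903833] [0.97540885 0.14037358 0.0399874  0.16514793]
323 240 0.2243556 [0.52069377 0.33224464 0.04836937]
323 250 0.20915116 [0.52027904 0.33208158 0.06450467]
323 258 0.20984817 [0.52153561 0.32778696 0.06534805]
323 265 0.21107598 [0.52272809 0.32377114 0.06552763]
323 272 0.21276347 [0.5239992  0.31953053 0.06530391]
290 230 0.24085598 [0.50076714 0.32667615 0.03006518]
```

Run:
```python
from h import *
s=dict(np.load('pics/w4.npz'));K=s['intrinsics'];A=R.from_quat(s['attitude'])
for u in (311,316,328,333):
  for v in range(284,304,3):
    d=s['depth'][v,u]; print(u,v,s['img'][v,u],(s['eye']+A.apply([(u-K[0,2])/K[0,0]*d,(v-K[1,2])/K[1,1]*d,d])).round(4))
for n in ('s4',):
  q=dict(np.load('pics/s4.npz')); print(proj(q,[.5225,.3235,.066]),proj(q,[.5234,.3244,.038]),proj(q,[.5234,.3244,.08]))
w=cv2.resize(s['img'][240:360,240:400],None,fx=5,fy=5,interpolation=cv2.INTER_CUBIC);cv2.imwrite('pics/z4w.png',w[:,:,::-1])
i=q['img'][240:330,400:520];cv2.imwrite('pics/z4s.png',cv2.resize(i,None,fx=6,fy=6,interpolation=cv2.INTER_CUBIC)[:,:,::-1])
```

```text
311 284 [126 123 119] [0.5162 0.3295 0.0603]
311 287 [132 130 123] [0.516  0.3301 0.0644]
311 290 [156 155 147] [0.5163 0.3292 0.0654]
311 293 [130 128 121] [0.5149 0.334  0.0778]
311 296 [138 133 128] [0.5149 0.3338 0.0799]
311 299 [137 132 129] [0.5148 0.3342 0.083 ]
311 302 [136 132 127] [0.5148 0.3343 0.0855]
316 284 [129 127 121] [0.518  0.3313 0.0627]
316 287 [140 137 131] [0.5182 0.3305 0.064 ]
316 290 [164 163 155] [0.5183 0.33   0.0658]
316 293 [131 126 122] [0.5169 0.3343 0.0771]
316 296 [138 133 128] [0.5167 0.3348 0.0806]
316 299 [137 132 126] [0.5167 0.3348 0.0831]
316 302 [138 133 128] [0.5167 0.3346 0.0852]
328 284 [107 105 102] [0.5234 0.3323 0.0618]
328 287 [115 114 109] [0.5234 0.3321 0.0643]
328 290 [153 152 145] [0.5236 0.331  0.065 ]
328 293 [64 62 60] [0.5214 0.3363 0.0785]
328 296 [54 51 50] [0.5215 0.3356 0.0798]
328 299 [51 49 48] [0.5214 0.3358 0.0827]
328 302 [53 50 50] [0.5212 0.3359 0.0852]
333 284 [67 67 65] [0.526  0.3319 0.0596]
333 287 [92 92 88] [0.5261 0.3313 0.0614]
333 290 [105 104 100] [0.5258 0.3317 0.0652]
333 293 [130 127 123] [0.5235 0.3365 0.0777]
333 296 [137 133 128] [0.5233 0.3367 0.0807]
333 299 [137 132 128] [0.5232 0.3365 0.0831]
333 302 [137 133 129] [0.5229 0.3369 0.0861]
(np.float64(443.61724414639104), np.float64(304.12184242029167)) (np.float64(440.86152200519354), np.float64(312.22839320176683)) (np.float64(445.04958009396074), np.float64(300.664234692781))
```

View pics/z4w.png

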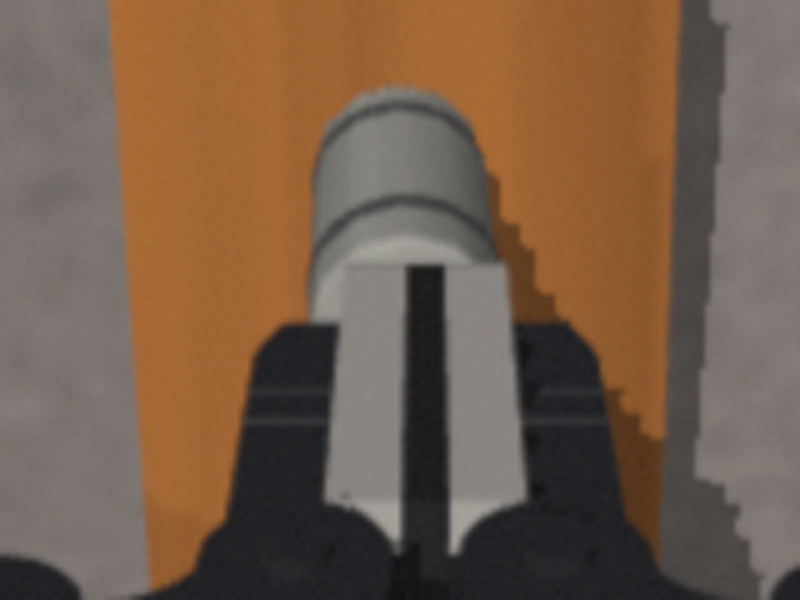

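View pics/z4s.png

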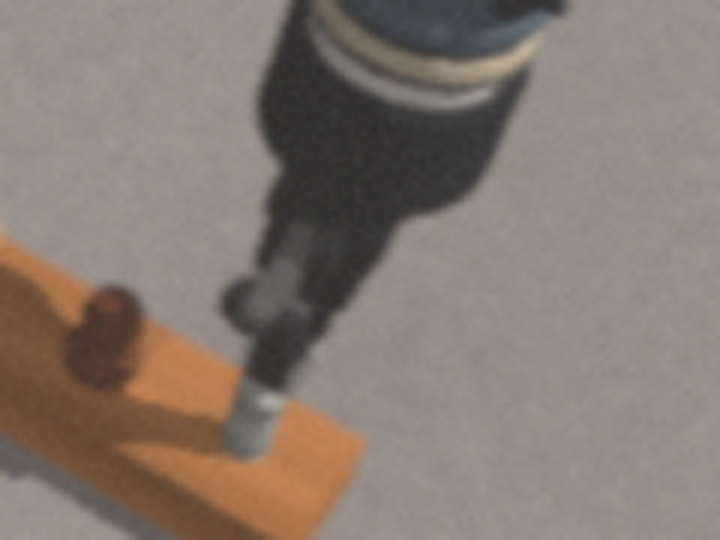

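The fingers are shut above the knob. Wrist depth puts their ends at z≈0.078, while the reported TCP z is 0.038, and the scene view agrees with the depth. So the true finger ends sit about 40 mm short of the reported TCP along z. Laterally the two agree. I'll open, go lower in stages and check each stage by camera.

Call:
jog_arm:
  motion:
    - [-0.1,-0.05,0,0,0]
    - [0,0,0,0,0]
    - [0,0,0,0,0]
    - [0,0,0,0,0]
    - [0,0,0,0,0]
    - [0,0,-0.8,0,0]
    - [0,0,-0.8,0,0]
    - [0,0,0,0,0]

```text
t: 6.37
tcp_pos: [0.5224, 0.3239, 0.0208]
tool_rot: [0.597, 0.802, 0.01, 0.017]
force: [-0.6, -0.9, 0.3]
finger_gap: 1.002
```

Run:
```python
from h import *
take('wrist','w5')
```

```text
(no output)
```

View pics/w5.png

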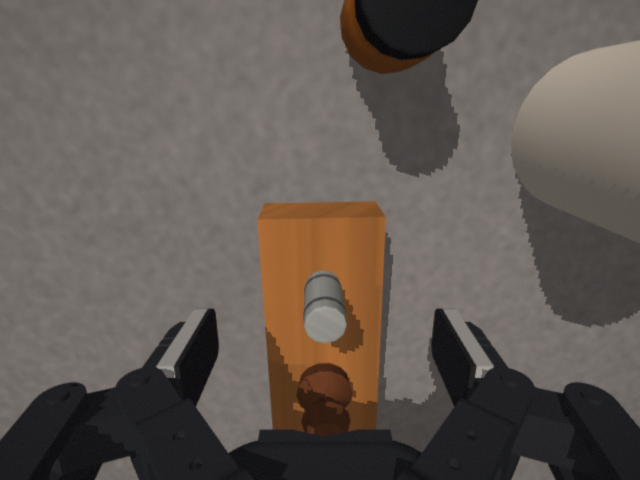

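The knob's top is at (325,322), undisturbed and centred between the pads. I'll lower it further.

Call:
jog_arm:
  motion:
    - [0,0,-0.8,0,0]
    - [0,0,-0.8,0,0]
    - [0,0,-0.7,0,0]
    - [0,0,0,0,0]
    - [0,0,0,0,0]

```text
t: 6.83
tcp_pos: [0.5222, 0.3238, -0.0054]
tool_rot: [0.597, 0.802, 0.009, 0.017]
force: [-0.1, 0.6, 0.5]
finger_gap: 0.998
```

Run:
```python
from h import *
take('wrist','w6');print(sense()['tcp_pos'])
```

```text
[ 0.5218923   0.32368637 -0.00546456]
```

View pics/w6.png

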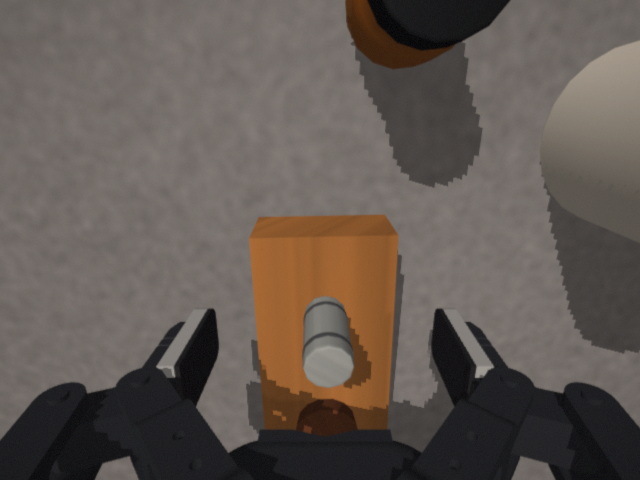

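The pin is still centred, with the knob top at (328,362). I'll close on it.

Call:
jog_arm:
  motion:
    - [0,0,0.1,0,120]
    - [0,0,0,0,255]
    - [0,0,0,0,255]
    - [0,0,0,0,255]
    - [0,0,0,0,255]
    - [0,0,0,0,255]
    - [0,0,0,0,255]
  squeeze: 30

```text
t: 7.47
tcp_pos: [0.5226, 0.324, -0.003]
tool_rot: [0.597, 0.802, 0.01, 0.017]
force: [-0.0, -0.0, -0.8]
finger_gap: 0.2
```

It's gripped: an opening of 0.20 is about 17–18 mm, the knob's diameter. I'll lift straight up.

Call:
jog_arm:
  motion:
    - [0,0,0.4,0,255]
    - [0,0,0.8,0,255]
    - [0,0,1.2,0,255]
    - [0,0,1.2,0,255]
    - [0,0,1.5,0,255]
    - [0,0,2,0,255]
    - [0,0,2,0,255]
    - [0,0,0,0,255]
    - [0,0,0,0,255]

```text
t: 8.22
tcp_pos: [0.5226, 0.3241, 0.0987]
tool_rot: [0.597, 0.802, 0.011, 0.018]
force: [-0.2, -0.0, -1.2]
finger_gap: 0.199
```

Run:
```python
from h import *
s=take('scene','s7');t=sense();print(t['tcp_pos'],t['tool_rot'],t['force'],t['ft_torque']);Rm=R.from_quat(t['tool_rot']).as_matrix();print(Rm.round(4))
i=s['img'][190:340,370:570];cv2.imwrite('pics/z7.png',cv2.resize(i,None,fx=4,fy=4,interpolation=cv2.INTER_CUBIC)[:,:,::-1])
w=take('wrist','w7')
```

```text
[0.52315244 0.32436563 0.09894234] [0.59692183 0.80199396 0.01190217 0.01866431] [ 0.86128151 -0.03624106 -1.59190087] [ 0.00405873 -0.0111501   0.00767272]
[[-0.2867  0.957   0.0441]
 [ 0.9579  0.2871 -0.0032]
 [-0.0157  0.0414 -0.999 ]]
```

View pics/z7.png

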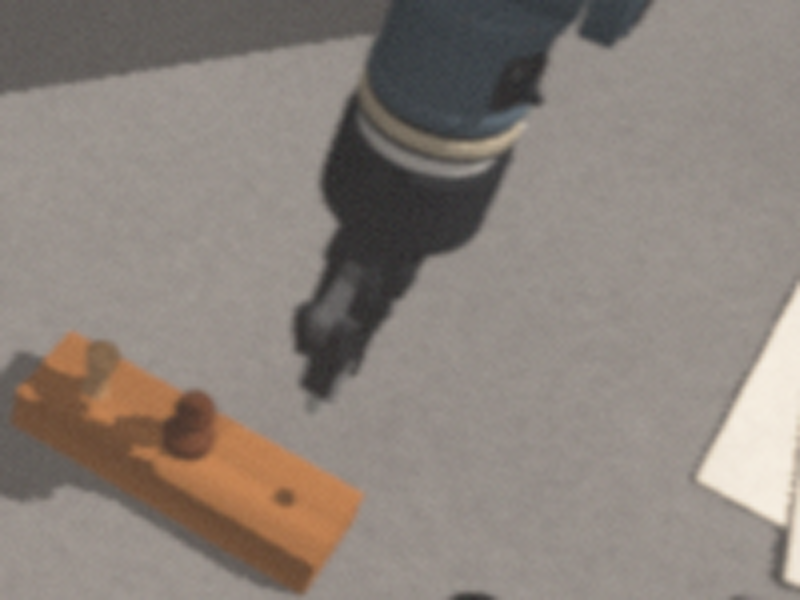

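View pics/w7.png

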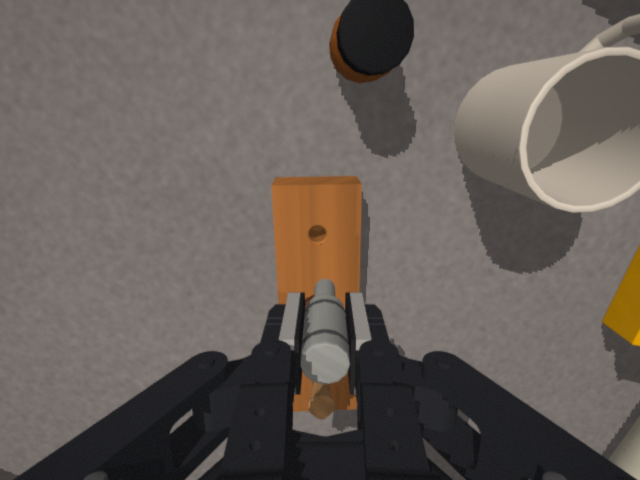

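The pin is out of the stand and held; its tip shows at (324,283). The stamp and bodkin are still in place. I'll carry it over to the mount.

Call:
jog_arm:
  motion:
    - [0.7,-3,0,0,255]
    - [0.7,-4,0,0,255]
    - [0.7,-4,0,0,255]
    - [0.7,-4,0,0,255]
    - [0.7,-4,0,0,255]
    - [0.7,-4,0,0,255]
    - [0.7,-4,0,0,255]
    - [0.7,-4,0,0,255]
    - [0.7,-4,0,0,255]
    - [0.7,-4,0,0,255]

```text
t: 9.15
tcp_pos: [0.5825, -0.0699, 0.0866]
tool_rot: [0.59, 0.807, 0.007, 0.009]
force: [1.1, 0.5, -1.0]
finger_gap: 0.199
```

Call:
jog_arm:
  motion:
    - [0.8,-4,0,0,255]
    - [0.8,-4,0,0,255]
    - [0.6,-3,0,0,255]
    - [0,-1,0,0,255]
    - [0,0,0,0,255]
    - [0,0,0,0,255]

```text
t: 9.65
tcp_pos: [0.6009, -0.2038, 0.0783]
tool_rot: [0.595, 0.803, 0.006, 0.004]
force: [1.0, -0.1, -1.2]
finger_gap: 0.203
```

Run:
```python
from h import *
t=sense();print(t['t'],t['tcp_pos'],t['tool_rot'],t['force'],t['ft_torque']);Rm=R.from_quat(t['tool_rot']).as_matrix();print(Rm.round(4))
w=take('wrist','w8')
```

```text
9.65 [ 0.60090715 -0.20375117  0.07829537] [0.59544655 0.80336462 0.0056445  0.00410267] [ 0.96478816 -0.11132842 -1.20853793] [0.01120678 0.02711031 0.02535843]
[[-2.909e-01  9.567e-01  1.330e-02]
 [ 9.568e-01  2.908e-01  4.200e-03]
 [ 1.000e-04  1.400e-02 -9.999e-01]]
```

View pics/w8.png

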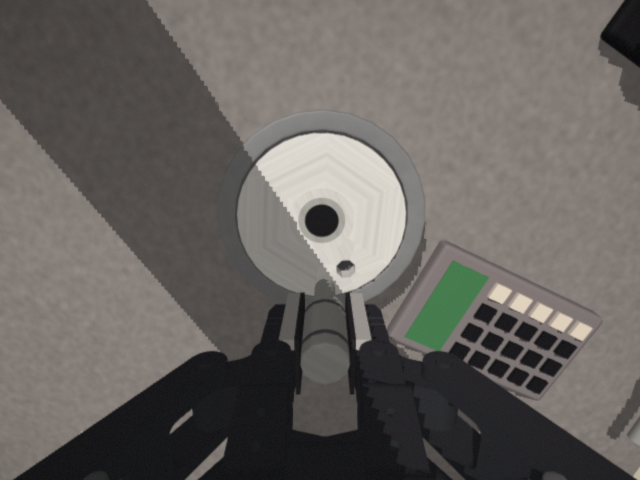

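The wrist view shows the central bore at (321,220), the collar hole at (345,269) and the pin's tip at about (325,285). I'll measure them in the same picture.

Run:
```python
from h import *
s=dict(np.load('pics/w8.npz'));g=cv2.cvtColor(s['img'],cv2.COLOR_RGB2GRAY)
c=blob(g,321,220,25,80);print(c);C=ray(s,*c[:2],.034)
for z in(.034,):
  H=ray(s,345,268.5,z);print('C',C,'H',H,np.linalg.norm(H-C),np.degrees(np.arctan2(*(H-C)[1::-1])))
A=R.from_quat(s['attitude']);K=s['intrinsics']
for u,v in [(325,286),(325,290),(325,294),(320,288),(330,288),(345,268),(345,262),(341,270),(350,270)]:
    d=s['depth'][v,u]; print(u,v,s['img'][v,u],(s['eye']+A.apply([(u-K[0,2])/K[0,0]*d,(v-K[1,2])/K[1,1]*d,d])).round(4))
cv2.imwrite('pics/z8.png',cv2.resize(s['img'][230:390,240:420],None,fx=4,fy=4,interpolation=cv2.INTER_CUBIC)[:,:,::-1])
```

```text
(np.float64(321.3605026660325), np.float64(220.19323103111623), np.int64(823))
C [ 0.59584122 -0.18682806  0.034     ] H [ 0.61976766 -0.21346169  0.034     ] 0.03580257342837255 -48.06492471343277
325 286 [82 82 79] [ 0.6012 -0.1999  0.0969]
325 290 [83 83 79] [ 0.601  -0.1996  0.1016]
325 294 [81 81 77] [ 0.5999 -0.1965  0.1119]
320 288 [85 84 79] [ 0.599  -0.2009  0.0982]
330 288 [87 86 82] [ 0.6036 -0.1999  0.0974]
345 268 [75 75 74] [ 0.6221 -0.2179  0.0218]
345 262 [53 53 53] [ 0.6207 -0.2138  0.0215]
341 270 [113 112 107] [ 0.6198 -0.22    0.0221]
350 270 [175 170 164] [ 0.6253 -0.2174  0.0241]
```

View pics/z8.png

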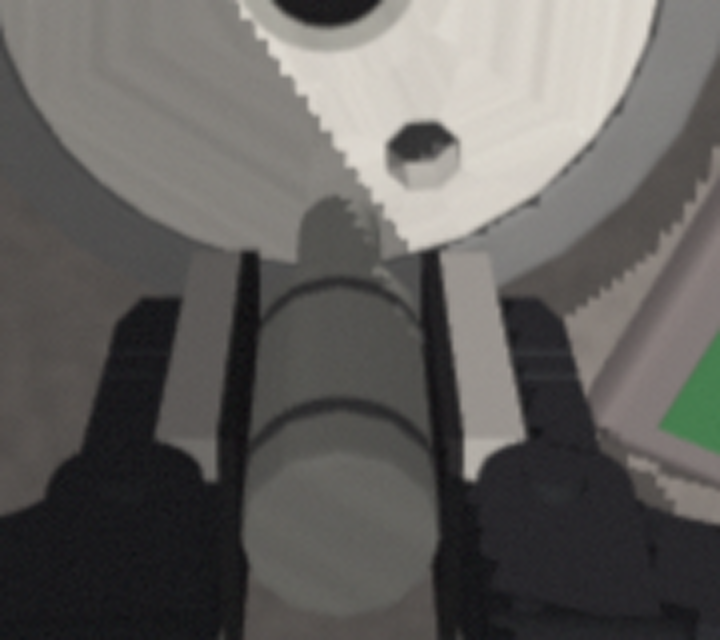

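Run:
```python
from h import *
s=dict(np.load('pics/w8.npz'));A=R.from_quat(s['attitude']);K=s['intrinsics']
for v in (345,355,363,372,380):
    u=325;d=s['depth'][v,u]; print(u,v,s['img'][v,u],(s['eye']+A.apply([(u-K[0,2])/K[0,0]*d,(v-K[1,2])/K[1,1]*d,d])).round(4))
for v in range(276,296,2):
    u=324;d=s['depth'][v,u]; print(u,v,s['img'][v,u],(s['eye']+A.apply([(u-K[0,2])/K[0,0]*d,(v-K[1,2])/K[1,1]*d,d])).round(4))
print(ray(s,325.5,362.5,.147),ray(s,324.5,280,.0875))
```

```text
325 345 [103 101  97] [ 0.5996 -0.1972  0.1479]
325 355 [99 98 94] [ 0.6007 -0.2008  0.1483]
325 363 [94 94 90] [ 0.6017 -0.2041  0.148 ]
325 372 [98 98 94] [ 0.603  -0.2083  0.1471]
325 380 [97 96 92] [ 0.6038 -0.211   0.1478]
324 276 [131 127 123] [ 0.6084 -0.2227  0.0333]
324 278 [119 117 111] [ 0.6088 -0.2241  0.0333]
324 280 [84 84 80] [ 0.6006 -0.1994  0.0916]
324 282 [85 85 81] [ 0.6006 -0.1993  0.094 ]
324 284 [83 82 78] [ 0.6006 -0.1997  0.0954]
324 286 [84 83 81] [ 0.6006 -0.1996  0.0976]
324 288 [81 82 78] [ 0.6005 -0.1993  0.1003]
324 290 [84 84 80] [ 0.6006 -0.1999  0.1012]
324 292 [84 82 79] [ 0.6005 -0.1996  0.1038]
324 294 [83 83 78] [ 0.5994 -0.1964  0.1124]
[ 0.60200456 -0.20457621  0.147     ] [ 0.60144978 -0.20114587  0.0875    ]
```

The pin is vertical, with its axis at (0.602, −0.2045) and tip at z≈0.088. The hole is at (0.6198, −0.2137), so I need to go +1.8 cm in x and −0.9 cm in y, then down.

Call:
jog_arm:
  motion:
    - [1,-0.5,0,0,255]
    - [0.8,-0.4,0,0,255]
    - [0,0,0,0,255]
    - [0,0,-1,0,255]
    - [0,0,-1,0,255]
    - [0,0,-1,0,255]
    - [0,0,0,0,255]
    - [0,0,0,0,255]

```text
t: 10.37
tcp_pos: [0.6143, -0.1985, 0.0426]
tool_rot: [0.59, 0.807, 0.005, -0.003]
force: [0.3, -0.2, -0.4]
finger_gap: 0.203
```

```bash
cat > m.py <<'E'
from h import *
import sys
t=sense();print(t['t'],t['tcp_pos'].round(4),t['force'].round(2),t['ft_torque'].round(3));print(R.from_quat(t['tool_rot']).as_matrix()[:,2].round(4))
fn=sys.argv[1];s=take('wrist',fn)
p=proj(s,t['tcp_pos']+[0,0,.05]);u,v=325,int(p[1])
u0,v0=250,200
cv2.imwrite('pics/'+fn+'z.png',cv2.resize(s['img'][v0:v0+200,u0:u0+160],None,fx=3,fy=3,interpolation=cv2.INTER_CUBIC)[:,:,::-1])
E
python3 m.py w9
```

```text
10.3667 [ 0.6143 -0.1985  0.0426] [ 0.34 -0.21 -0.39] [-0.014  0.01  -0.022]
[ 0.0013  0.0125 -0.9999]
```

View pics/w9z.png

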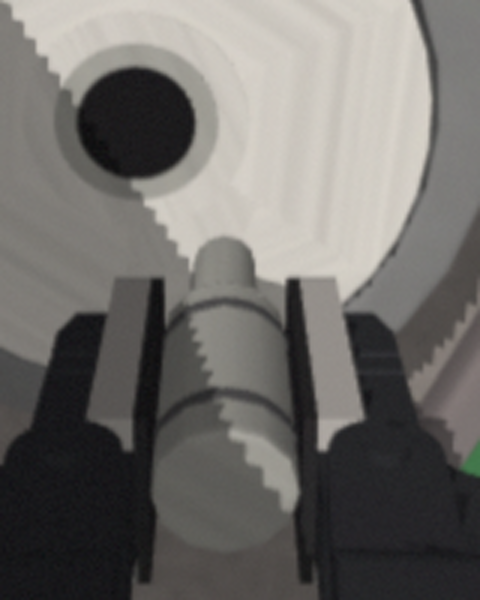

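Call:
jog_arm:
  motion:
    - [0.2,-0.7,0,0,255]
    - [0.2,-0.7,0,0,255]
    - [0,0,0,0,255]
    - [0,0,0,0,255]

```text
t: 10.75
tcp_pos: [0.6186, -0.2145, 0.0428]
tool_rot: [0.591, 0.807, 0.005, -0.003]
force: [0.3, -1.0, -0.7]
finger_gap: 0.198
```

Call:
jog_arm:
  motion:
    - [0,0.15,0,0,255]
    - [0,0,0,0,255]
    - [0,0,0,0,255]

```text
t: 11.0
tcp_pos: [0.6192, -0.2142, 0.0438]
tool_rot: [0.591, 0.806, 0.005, -0.002]
force: [0.6, 0.5, -1.7]
finger_gap: 0.197
```

```bash
python3 m.py w10
python3 - <<'E'
from h import *
s=dict(np.load('pics/w10.npz'));A=R.from_quat(s['attitude']);K=s['intrinsics']
g=cv2.cvtColor(s['img'],cv2.COLOR_RGB2GRAY)
for v in range(240,400,6):
    u=325;d=s['depth'][v,u]; print(u,v,g[v,u],(s['eye']+A.apply([(u-K[0,2])/K[0,0]*d,(v-K[1,2])/K[1,1]*d,d])).round(4))
E
```

```text
11.0 [ 0.6192 -0.2142  0.0438] [ 0.57  0.53 -1.68] [-0.006  0.034  0.019]
[ 0.0032  0.0113 -0.9999]
325 240 203 [ 0.6158 -0.1979  0.0338]
325 246 199 [ 0.6167 -0.2008  0.0346]
325 252 200 [ 0.6178 -0.2042  0.0343]
325 258 145 [ 0.6189 -0.2076  0.0338]
325 264 53 [ 0.6214 -0.2152  0.0227]
325 270 122 [ 0.6227 -0.2194  0.0213]
325 276 169 [ 0.6225 -0.2192  0.0303]
325 282 132 [ 0.6196 -0.2106  0.0578]
325 288 133 [ 0.6194 -0.2101  0.0654]
325 294 131 [ 0.6182 -0.2066  0.0789]
325 300 69 [ 0.6183 -0.207   0.0834]
325 306 82 [ 0.6185 -0.2078  0.0871]
325 312 80 [ 0.6182 -0.2069  0.0936]
325 318 80 [ 0.6183 -0.2072  0.0975]
325 324 81 [ 0.6184 -0.2076  0.1011]
325 330 45 [ 0.6181 -0.2071  0.1061]
325 336 80 [ 0.6183 -0.2077  0.1089]
325 342 87 [ 0.6181 -0.2071  0.1135]
325 348 96 [ 0.6189 -0.2095  0.1132]
325 354 95 [ 0.6197 -0.2122  0.1126]
325 360 90 [ 0.6204 -0.2144  0.1127]
325 366 91 [ 0.6211 -0.2165  0.1131]
325 372 93 [ 0.6219 -0.2192  0.1127]
325 378 91 [ 0.6228 -0.2219  0.1123]
325 384 83 [ 0.6239 -0.2254  0.1109]
325 390 75 [ 6.538e-01 -3.175e-01 -3.000e-04]
325 396 79 [ 6.554e-01 -3.226e-01 -5.000e-04]
```

View pics/w10z.png

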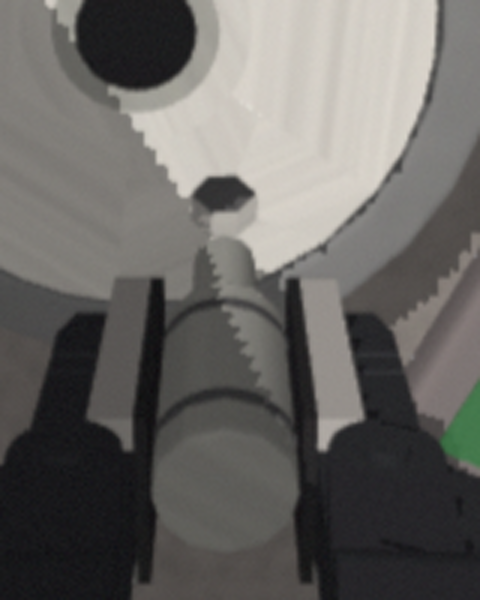

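The pin and hole line up sideways, both at about u=325, but the pin is about 1.7 mm too far from the camera side. I'll correct that and approach.

Call:
jog_arm:
  motion:
    - [-0.05,0.17,0,0,255]
    - [0,0,0,0,255]
    - [0,0,-0.7,0,255]
    - [0,0,-0.5,0,255]
    - [0,0,0,0,255]

```text
t: 11.47
tcp_pos: [0.6186, -0.2116, 0.0312]
tool_rot: [0.591, 0.807, 0.006, -0.002]
force: [-0.3, -0.3, -0.5]
finger_gap: 0.198
```

```bash
cat > ax.py <<'E'
from h import *
import sys
s=dict(np.load('pics/'+sys.argv[1]+'.npz'));A=R.from_quat(s['attitude']);K=s['intrinsics']
yy,xx=np.mgrid[240:400,316:334];d=s['depth'][240:400,316:334]
P=s['eye']+A.apply(np.stack([(xx-K[0,2])/K[0,0]*d,(yy-K[1,2])/K[1,1]*d,d],-1).reshape(-1,3))
ct=float(sys.argv[2]) # approx knob top z
X=R.from_quat(sense()['tool_rot']).as_matrix()[:,0]
top=P[(abs(P[:,2]-ct)<.004)&(d.reshape(-1)<.2)]
c=sense()['tcp_pos']
zt=np.median(top[:,2]);
kn=P[(P[:,2]<zt-.008)&(P[:,2]>zt-.032)];kn=kn[abs(xx.reshape(-1)[(P[:,2]<zt-.008)&(P[:,2]>zt-.032)]-325)<=1]
sh=(P[:,2]<zt-.040)&(P[:,2]>zt-.056)&(abs(xx.reshape(-1)-325)<=1);sh=P[sh]
print('ztop',zt,'tip',zt-.06)
print('axis knob',np.median(kn,0)-.009*X,'axis shank',(np.median(sh,0)-.005*X) if len(sh) else None)
E
python3 m.py w11; python3 ax.py w11 .101
```

```text
11.4667 [ 0.6186 -0.2116  0.0312] [-0.26 -0.28 -0.46] [-0.045 -0.002  0.027]
[ 0.0037  0.0111 -0.9999]
ztop 0.1002768097656436 tip 0.0402768097656436
axis knob [ 0.62041792 -0.21314044  0.08090041] axis shank [ 0.62043347 -0.21234116  0.05150097]
```

View pics/w11z.png

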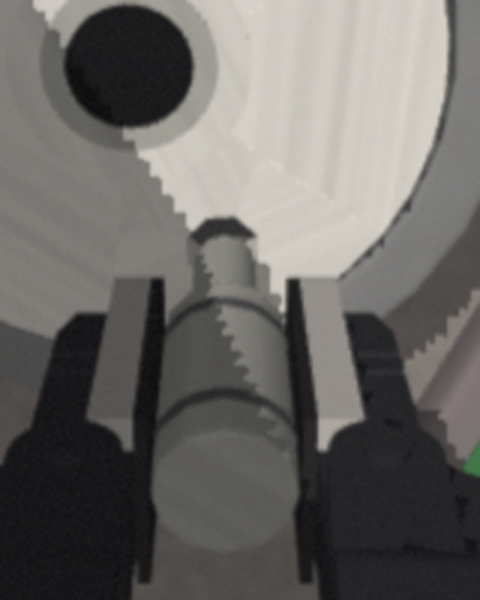

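Call:
jog_arm:
  motion:
    - [-0.05,-0.08,0,0,255]
    - [0,0,0,0,255]
    - [0,0,-0.3,0,255]
    - [0,0,-0.3,0,255]
    - [0,0,0,0,255]

```text
t: 11.93
tcp_pos: [0.6181, -0.2125, 0.0245]
tool_rot: [0.591, 0.807, 0.006, -0.002]
force: [-1.1, 0.4, -1.3]
finger_gap: 0.199
```

```bash
python3 m.py w12; python3 ax.py w12 .094
```

```text
11.9333 [ 0.6181 -0.2125  0.0245] [-1.1   0.36 -1.31] [-0.004  0.05  -0.014]
[ 0.0034  0.0113 -0.9999]
ztop 0.09356705997360523 tip 0.033567059973605234
axis knob [ 0.61990985 -0.21400497  0.07405671] axis shank [ 0.61990296 -0.21324615  0.04496777]
```

View pics/w12z.png

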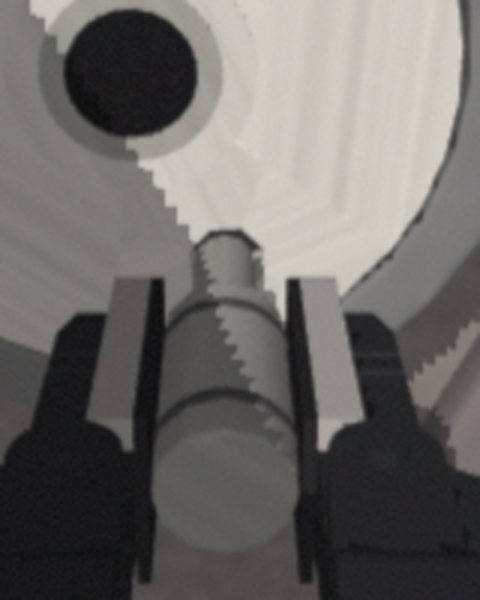

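The tip is at the hole's mouth with an even dark rim around it, so I'll ease it in.

Call:
jog_arm:
  motion:
    - [0,0,-0.2,0,255]
    - [0,0,-0.2,0,255]
    - [0,0,-0.15,0,255]
    - [0,0,0,0,255]

```text
t: 12.32
tcp_pos: [0.6184, -0.2128, 0.0189]
tool_rot: [0.591, 0.807, 0.006, -0.002]
force: [0.1, 0.0, -0.9]
finger_gap: 0.197
```

Call:
jog_arm:
  motion:
    - [0,0,-0.2,0,255]
    - [0,0,-0.15,0,255]
    - [0,0,-0.1,0,255]
    - [0,0,0,0,255]

```text
t: 12.65
tcp_pos: [0.6184, -0.2127, 0.0138]
tool_rot: [0.591, 0.807, 0.006, -0.002]
force: [-0.2, -0.1, -1.0]
finger_gap: 0.204
```

Call:
jog_arm:
  motion:
    - [0,0,-0.1,0,255]
    - [0,0,0,0,255]

```text
t: 12.82
tcp_pos: [0.6186, -0.2128, 0.0128]
tool_rot: [0.591, 0.807, 0.006, -0.001]
force: [-0.2, -0.7, -1.9]
finger_gap: 0.204
```

Call:
jog_arm:
  motion:
    - [0,0,-0.1,0,255]
    - [0,0,0,0,255]

```text
t: 12.98
tcp_pos: [0.6189, -0.213, 0.0128]
tool_rot: [0.591, 0.807, 0.006, -0.001]
force: [0.7, -0.7, -0.9]
finger_gap: 0.201
```

Call:
jog_arm:
  motion:
    - [0,0,-0.1,0,255]

```text
t: 13.07
tcp_pos: [0.6191, -0.2132, 0.0125]
tool_rot: [0.591, 0.807, 0.006, -0.001]
force: [-1.7, 0.5, 8.2]
finger_gap: 0.2
```

Contact is confirmed: z stays at about 0.0127, so the tip is on the plate at about 22 mm. A 1 mm offset gives about 9 N, so I'll sweep with a 0.5 mm down offset, which is about 4 N.

Call:
jog_arm:
  motion:
    - [0,0,0,0,255]
    - [-0.08,-0.06,-0.04,0,255]
    - [-0.08,-0.06,-0.04,0,255]
    - [-0.08,-0.06,-0.04,0,255]
    - [-0.08,-0.06,-0.04,0,255]

```text
t: 13.48
tcp_pos: [0.6188, -0.2143, 0.0126]
tool_rot: [0.591, 0.806, 0.008, 0.002]
force: [0.4, 3.3, 3.5]
finger_gap: 0.196
```

Call:
jog_arm:
  motion:
    - [-0.14,-0.1,-0.03,0,255]
    - [-0.14,-0.1,-0.03,0,255]
    - [-0.14,-0.1,-0.03,0,255]

```text
t: 13.73
tcp_pos: [0.6166, -0.2159, 0.0125]
tool_rot: [0.592, 0.806, 0.01, 0.003]
force: [4.1, 3.7, 3.9]
finger_gap: 0.202
```

Call:
jog_arm:
  motion:
    - [-0.16,-0.06,-0.03,0,255]
    - [-0.16,-0.06,-0.03,0,255]
    - [-0.16,-0.06,-0.03,0,255]
    - [-0.16,-0.06,-0.03,0,255]

```text
t: 14.07
tcp_pos: [0.6124, -0.2183, 0.0126]
tool_rot: [0.592, 0.806, 0.012, 0.005]
force: [1.8, 4.2, 4.6]
finger_gap: 0.201
```

Call:
jog_arm:
  motion:
    - [-0.17,-0.05,-0.03,0,255]
    - [-0.17,-0.05,-0.03,0,255]
    - [-0.17,-0.05,-0.03,0,255]
    - [-0.17,-0.04,-0.03,0,255]

```text
t: 14.4
tcp_pos: [0.6081, -0.2206, 0.0125]
tool_rot: [0.593, 0.805, 0.013, 0.009]
force: [4.1, 4.2, 4.0]
finger_gap: 0.198
```

Call:
jog_arm:
  motion:
    - [-0.17,0,-0.03,0,255]
    - [-0.17,0,-0.03,0,255]
    - [-0.17,-0.01,-0.03,0,255]
    - [-0.16,0,-0.03,0,255]

```text
t: 14.73
tcp_pos: [0.6046, -0.2221, 0.0126]
tool_rot: [0.593, 0.805, 0.015, 0.013]
force: [4.2, 3.7, 3.7]
finger_gap: 0.199
```

```bash
python3 m.py w13; python3 ax.py w13 .082
```

```text
14.7333 [ 0.6046 -0.2221  0.0126] [4.24 3.66 3.7 ] [ 0.774 -0.714  0.048]
[ 0.0379  0.0084 -0.9992]
ztop 0.08161099994344057 tip 0.021610999943440568
axis knob [ 0.60465643 -0.22325931  0.06226736] axis shank [ 0.60255846 -0.21246582  0.03411771]
```

View pics/w13.png

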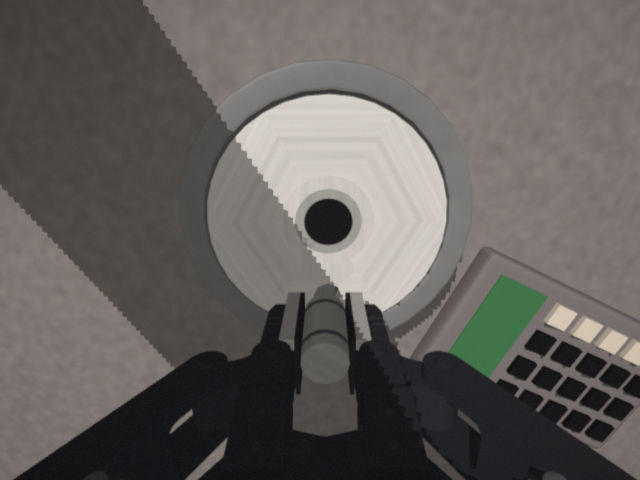

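Call:
jog_arm:
  motion:
    - [-0.17,0.02,-0.03,0,255]
    - [-0.17,0.02,-0.03,0,255]
    - [-0.17,0.03,-0.03,0,255]

```text
t: 15.03
tcp_pos: [0.6018, -0.2228, 0.0125]
tool_rot: [0.593, 0.805, 0.015, 0.016]
force: [3.0, 3.3, 2.7]
finger_gap: 0.199
```

Call:
jog_arm:
  motion:
    - [-0.16,0.05,-0.04,0,255]
    - [-0.16,0.05,-0.04,0,255]
    - [-0.16,0.05,-0.04,0,255]

```text
t: 15.28
tcp_pos: [0.5995, -0.2232, 0.0124]
tool_rot: [0.593, 0.804, 0.016, 0.02]
force: [3.6, 3.2, 2.5]
finger_gap: 0.201
```

Call:
jog_arm:
  motion:
    - [-0.17,0.08,-0.05,0,255]
    - [-0.17,0.08,-0.05,0,255]
    - [-0.17,0.08,-0.05,0,255]

```text
t: 15.53
tcp_pos: [0.5943, -0.2228, 0.0109]
tool_rot: [0.593, 0.805, 0.014, 0.021]
force: [1.5, 0.2, 0.4]
finger_gap: 0.202
```

z dropped and the force fell away, so this may be an index hole. I'll stop sideways motion and feel straight down.

Call:
jog_arm:
  motion:
    - [0,0,-0.08,0,255]
    - [0,0,-0.08,0,255]

```text
t: 15.7
tcp_pos: [0.5928, -0.2231, 0.0083]
tool_rot: [0.593, 0.805, 0.014, 0.02]
force: [4.9, 1.3, 2.7]
finger_gap: 0.197
```

It is 4.5 mm below the plate's top, so the pin is entering an index hole. I'll ease back a touch in +x and continue down.

Call:
jog_arm:
  motion:
    - [0.06,0.02,-0.08,0,255]
    - [0.03,0,-0.1,0,255]
    - [0,0,-0.1,0,255]

```text
t: 15.95
tcp_pos: [0.5931, -0.2232, 0.0044]
tool_rot: [0.593, 0.805, 0.013, 0.02]
force: [3.1, 1.3, 1.8]
finger_gap: 0.201
```

Call:
jog_arm:
  motion:
    - [0.04,0.01,-0.1,0,255]
    - [0,0,-0.1,0,255]
    - [0,0,-0.1,0,255]

```text
t: 16.2
tcp_pos: [0.5933, -0.2231, 0.0008]
tool_rot: [0.593, 0.805, 0.013, 0.019]
force: [1.9, 1.0, 9.3]
finger_gap: 0.197
```

Call:
jog_arm:
  motion:
    - [0.03,0,-0.06,0,255]
    - [0,0,0,0,255]

```text
t: 16.37
tcp_pos: [0.5932, -0.2231, 0.0009]
tool_rot: [0.593, 0.805, 0.013, 0.019]
force: [3.5, 1.2, -1.0]
finger_gap: 0.2
```

```bash
python3 m.py w14; python3 ax.py w14 .07
```

```text
16.3667 [ 0.5932 -0.2231  0.0009] [ 3.46  1.18 -0.97] [ 0.187 -0.516  0.038]
[ 0.0459 -0.0017 -0.9989]
ztop 0.06993459135567469 tip 0.00993459135567469
axis knob [ 0.59292972 -0.22393652  0.05123131] axis shank None
```

View pics/w14z.png

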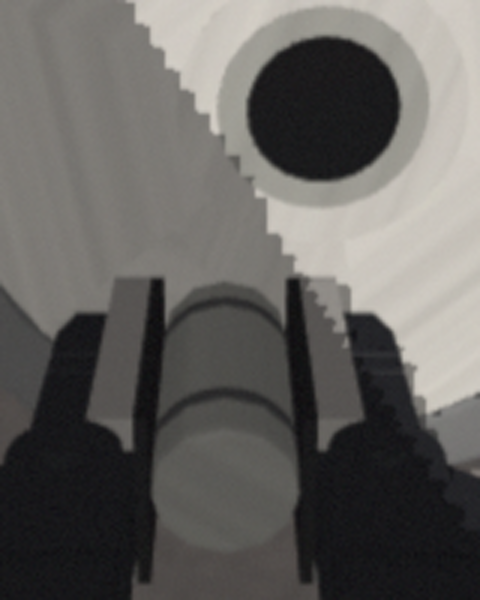

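The knob top is at z=0.070, so the shoulder is down on the collar. I'll relieve the side load and let go.

Call:
jog_arm:
  motion:
    - [0.05,0.01,0,0,255]
    - [0,0,0,0,255]
    - [0,0,0,0,190]
    - [0,0,0,0,100]
    - [0,0,0,0,0]
    - [0,0,0,0,0]
    - [0,0,0,0,0]

```text
t: 17.0
tcp_pos: [0.588, -0.2216, -0.0018]
tool_rot: [0.592, 0.806, 0.011, 0.013]
force: [-0.4, -0.6, -0.0]
finger_gap: 0.811
```

```bash
python3 m.py w15; python3 ax.py w15 .07
```

```text
17.0 [ 0.588  -0.2216 -0.0018] [-0.36 -0.63 -0.04] [-0.031 -0.025  0.009]
[ 0.0341  0.0022 -0.9994]
ztop 0.0695555468348236 tip 0.009555546834823597
axis knob [ 0.58954005 -0.22705816  0.0503671 ] axis shank None
```

View pics/w15.png

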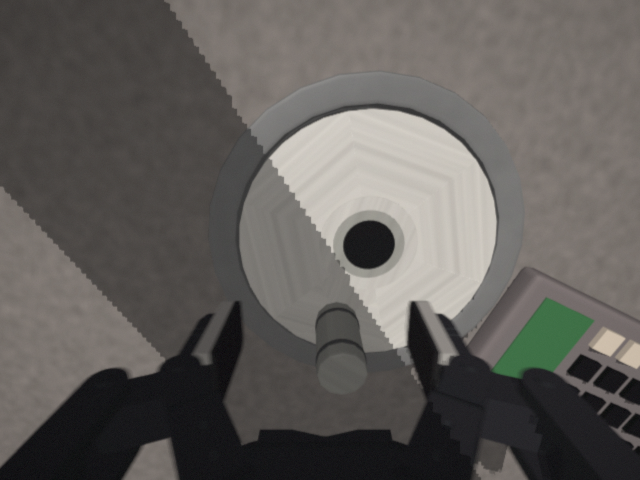

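Released: the knob stands free at (340,365) between the open pads. I'll open fully and rise.

Call:
jog_arm:
  motion:
    - [0.2,0,0,0,0]
    - [0.2,0,0.2,0,0]
    - [0,0,0.8,0,0]
    - [0,0,1,0,0]
    - [0,0,1.5,0,0]
    - [0,0,2,0,0]
    - [0,0,2,0,0]
    - [0,0,2,0,0]

```text
t: 17.72
tcp_pos: [0.5886, -0.2195, 0.0953]
tool_rot: [0.592, 0.806, 0.01, 0.008]
force: [0.9, 0.1, 0.5]
finger_gap: 1.002
```

Call:
jog_arm:
  motion:
    - [0,-0.5,2,0,0]
    - [0,-1,1,0,0]
    - [0,0,0,0,0]
    - [0,0,0,0,0]

```text
t: 18.05
tcp_pos: [0.5921, -0.236, 0.1371]
tool_rot: [0.592, 0.806, 0.011, 0.015]
force: [-0.3, -0.2, -0.1]
finger_gap: 1.002
```

Run:
```python
from h import *
s=take('wrist','w16');take('top','t16');take('scene','s16');t=sense();print(t['t'],t['tcp_pos'],t['finger_gap'])
A=R.from_quat(s['attitude']);K=s['intrinsics']
d=s['depth'];yy,xx=np.mgrid[0:480,0:640]
P=(s['eye']+A.apply(np.stack([(xx-K[0,2])/K[0,0]*d,(yy-K[1,2])/K[1,1]*d,d],-1).reshape(-1,3)))
r=np.hypot(P[:,0]-.5935,P[:,1]+.2235)
top=P[(r<.02)&(P[:,2]>.063)&(P[:,2]<.08)];print(len(top),np.median(top,0),top[:,2].min(),top[:,2].max())
c=P[(r>.015)&(r<.03)&(P[:,2]>.028)&(P[:,2]<.04)];print('collar z',np.median(c[:,2]))
# plane fit of the knob top
q=top[top[:,2]>np.median(top[:,2])-.002];n=np.linalg.lstsq(np.c_[q[:,:2]-q[:,:2].mean(0),np.ones(len(q))],q[:,2],rcond=None)[0];print('slope',n)
a=dict(np.load('pics/s16.npz'))['img'][130:330,200:520];cv2.imwrite('pics/s16z.png',cv2.resize(a,None,fx=2.4,fy=2.4)[:,:,::-1])
```

```text
18.2 [ 0.59135382 -0.23531936  0.13521985] 0.9986556495376712
569 [ 0.59337537 -0.22246527  0.06962427] 0.06323760891512381 0.07174691050340548
collar z 0.033676988949142755
slope [0.01720346 0.00492717 0.0697201 ]
```

View pics/w16.png

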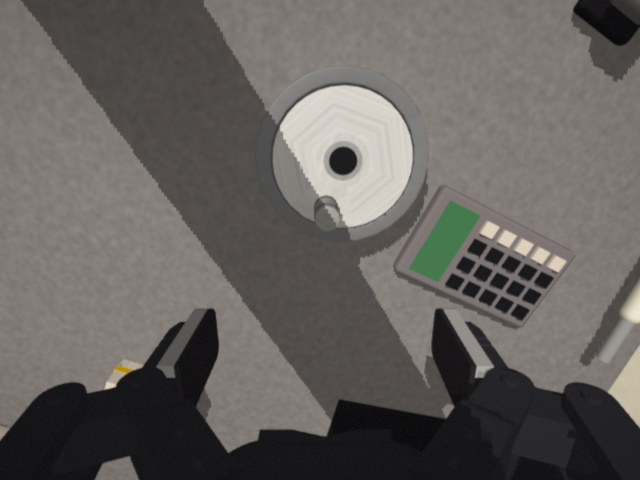

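View pics/s16z.png

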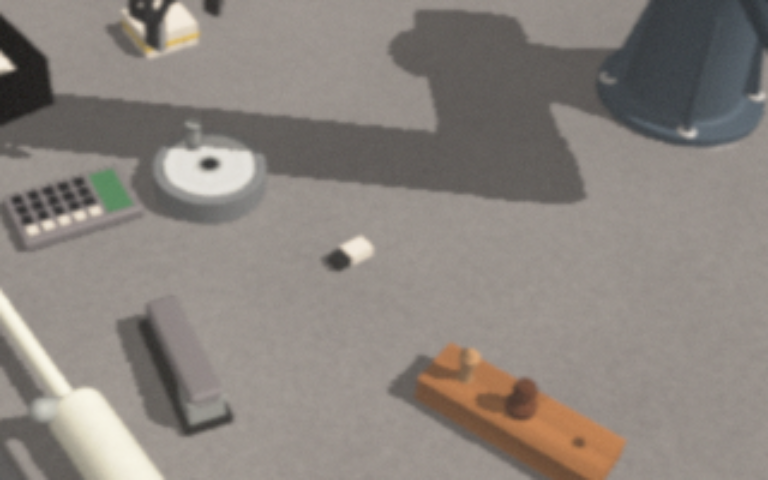

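The pin stands upright. Its knob top is 36.0 mm above the collar face, which is exactly the knob's height, so it is seated. Its axis is 35.8 mm from the mount's axis, and the gripper is well clear. I'm handing in.

```bash
python3 -c "
from station import *
print(sign_off())"
```

```text
the job is handed in; nothing more can be done
None
```

The swivel is locked: the pin is fully home in an index hole with its knob down on the collar, it is released, and the job is handed in at about 18 s. `sign_off()` gave no verdict, so this rests on my own checks.

**What I did**
- I took the pin from the stand's end hole and put it in the collar hole. I felt the plate at about 22 mm above the desk.
- I turned the collar about 45° clockwise (seen from above), pressing down with about 3–5 N, until the pin dropped into an index hole. Then I pushed it home, let go and backed off.

**Last checks**
- **Seating:** the knob top is 36.0 mm above the collar, which is the knob's full height. That means the shoulder is down and the tip is about 10 mm above the desk.
- **Position and tilt:** the pin is 35.8 mm from the mount's axis (36 mm expected), and tilted about 0.02 rad.
- **Forces:** the highest reading against the mount was 9.3 N. Readings come only at the end of each move, so short peaks between them were not seen.
- **Other items:** in the last scene picture the stamp, bodkin, eraser, stapler and calculator look undisturbed. I did not measure them, and did not look at the mug or ink jar again after leaving the stand.

**What disagreed or failed**
- **First grasp missed:** the real finger ends are about 40 mm short of the reported TCP. The fingers shut above the knob without touching it. I found this by depth image and corrected for it, which is why the reported TCP z fell to about −5 mm.
- **Drift:** the tool picked up a tilt of up to about 0.05 rad. One move near the mount also went off course by more than 1 cm, and I corrected it before inserting the pin.

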